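# Hold the gel-card rack home in the reading station

## Task

Set the stepped rack that carries the gel cards on the reading plate, tall back towards the fence and one end up against the stop block, which is fitted at one end of the plate (a flat cover sits at the other). Then push it diagonally, back against the fence and down on the plate at once with about 10 N each way, and finish while still holding that push for the reading, the rack square and flat. Leave the empty rack and the other things on the bench where they are.

Things in the scene. Friction and masses are not known exactly. Their poses are not given: they have to be found in the camera images.
- rack: Stepped grey rack with two white gel cards in its back wall, 56 (x) by 160 mm (y), 0.25-0.45 kg, loose. Origin: centre of underside. Front ledge x -28..+2 mm, 18 mm high. Back wall x +2..+28 mm (pinch its 26 mm), 48 mm high; 5 mm cards in it reach 66 mm. The inner corner of ledge and wall takes a push down and back. x points ledge to wall; starts with wall away from robot, yaw within 0.35
- rack_wall (a point): Middle of the top of the card rack's back wall: 15 mm behind and 48 mm above the rack's origin, between the two cards; it ends on the fence side
- plate: Flat polished aluminium reading plate fixed to the table, slippery like fence and stop (friction about 0.25), 160 mm deep (x), 360 mm long (y), 6 mm thick. Origin: centre of its underside, on the table; own x points away from the robot to the fence, y along the fence; yaw within 0.14 rad
- fence: Aluminium bar fixed along the plate's far long edge, 12 mm thick (x), 360 mm long (y), standing 30 mm above the plate. Origin: centre of its underside, on the plate's upper face; its working face is 6 mm on the -x side, 68 mm from the plate's centre. The rack's origin is 34 mm from the fence's origin when it touches
- stop: Aluminium block fixed on the plate against the fence, at its left or right end; 50 (x) by 30 mm (y), 30 mm high. Origin: centre of its underside, on the plate's upper face, 155 mm from the plate's middle along y and 43 mm from it towards the fence. Its working face, 15 mm from its origin, looks to the plate's middle. The rack's origin is 95 mm from it along y when the rack's end touches
- cover: Flat aluminium cover plate, 50 by 30 mm, 4 mm thick, fixed on the plate at the other end from the stop block. Origin: centre of its underside
- blank: Empty stepped grey rack, same section as the other (56 mm deep, 48 mm high) but only 100 mm long (y) and without cards; loose, stays where it is. Origin: centre of its underside
- reagent: Small bottle with a white cap, 44 mm across, 85 mm high, loose. Origin: centre of its underside
- jar: Amber jar, 60 mm across, 75 mm high, loose. Origin: centre of its underside
- cardbox: Closed cardboard box, 90 by 130 by 60 mm high. Origin: centre of its underside
- timer: Flat white bench timer, 60 by 70 by 20 mm high. Origin: centre of its underside
- tubes: White stand with six capped glass tubes, 70 by 130 mm, 86 mm high. Origin: centre of its underside
- beaker: Clear open beaker, 70 mm across, 90 mm high. Origin: centre of its underside
Not all that is in view belongs to the job. What is shaped like the rack but yellow is not meant.

How it is judged:
By the outcome, as a careful person would: the job done as asked, in the order asked, and still so for the second after the job is handed in, while the arm keeps its last pose, push and grip.
It also fails if it takes over 67 s, if anything falls off the work surface, if the arm or the gripper's body presses on something with over 40 N, if the wrist force passes 120 N, or if a joint passes its speed limit or range.

## Robot

A 6-joint arm with a two-finger parallel gripper is mounted at the origin on the work surface. World frame = base frame: x ahead of the robot, y to its left, z up, the work surface at z = 0. Lengths are in mm, angles in rad, forces in N, time in s.
With the tool pointing down it reaches from about 275 to 1000 mm from the base axis. Payload 8.4 kg.
Tool frame: the origin (TCP) lies midway between the tips of the shut fingers; the grasp point (between the pads) lies 19 mm behind it; z points along the fingers, y is the line along which they close (so a half turn about z gives the same grasp; the last joint's range is limited). The gripper opens to 85 mm and grips with 20 to 120 N. Pads are 22 mm wide; open, the fingers measure 114 mm over their backs; the gripper's body (76 mm by 85 mm) begins 54 mm behind the grasp point. The pads swing forward as they close: fully open they stand 13 mm farther back than shut.
Start: joints at [1.255, 0.353, 1.633, -0, 1.155, -0.002], TCP at [192.921, 594.482, 193.681] pointing down, gripper open.
Joint ranges: [-2.63, 2.63], [-0.92, 2.1], [0.06, 2.66], [-1.3, 4.44], [0, 2.69], [-3.02, 3.02]. Speed limits (rad/s): [2.22, 2.22, 2.79, 3.14, 3.14, 3.14].

## Interface

Orientations are given as [roll, pitch, yaw] about the fixed x, y, z axes, in that order (R = Rz(yaw) Ry(pitch) Rx(roll)).
In Python, from rig import telemetry, optics, r gives the robot as it stands.
- The arm moves only by the tool play_rows, never from a script. Its arguments are lists of equal length, an entry for each row: "dp": the shift along the tool's x, y, z in units of 40 mm (1.0 is 40 mm), a list of three; "rot": the turn, a rotation vector about the tool's x, y, z in units of 6 degrees (1.0 is 6 degrees), a list of three. In form: {"dp": [[tx, ty, tz], ...], "rot": [[ax, ay, az], ...]}. A call has 1 to 5 rows; each row is the pose to reach, as a shift and turn from the pose commanded when the call began, along the tool's axes at that moment; what a row does not reach only later rows make up. A row lasts 1/12 s, in which the tool goes at most 41.7 mm and 7.16 degrees, less where a joint would pass 70% of its speed; a pose out of reach is approached as far as the arm can. A call with a gripper value outside its range is refused whole. "fingers" is the opening, from 0 (shut) to 1 (fully open), set as the call begins (left out, the last holds). The fingers move at their own pace and stop on an object; "grip_force" is the grip in N (left out, the last holds). Time passes only in rows, so rows that repeat a pose let the fingers close. It gives the time, the measured TCP pose, the force, the opening and the grip force at its end, in the units of the state.
- telemetry.sense(): the state, without advancing time (a new reading comes with each control period).
- optics.grab_frame(name): name is "side" or "top" or "wrist"; returns a dict with "color" (420x560x3 uint8, red, green, blue), "mtx" (3x3 intrinsics, pixels), "R" (3x3) and "t" (3): a world point X has camera coordinates R X + t; the wrist camera has in their place "mount" (4x4, takes a point from camera to tool coordinates, whose origin is the TCP and whose axes are the flange's). Camera axes: x right, y down, z forward; pixel columns grow to the right and rows downward; lengths in mm; the calibration is good to about 2 mm. A picture is of the moment at which its call begins: read the wrist's pose just before it. There is no depth.
- r.sign_off(): hands the job in; it is judged then, once.
The state is a dict: "clock": time; "qpos": joint angles; "qvel": joint speeds; "joint_efforts": joint torques, N m; "eef_pos": TCP position; "tcp_rot": TCP orientation; "contact_force": force on the tool from outside, world axes, zero at the start; "wrist_torque": the same for the moment, N m; "opening": opening from 0.0 (shut) to 1.0 (fully open); "grasp_force": force on a finger pad.
Only numpy, scipy, OpenCV 4.12 (cv2) and the standard library are available. Lean on these libraries where they do the work, as an engineer would, in place of code of your own. Each camera call takes 0.05 s, during which the arm holds its last target. There are 200 camera calls.

## Working session

There is one attempt and no reset: what is moved stays moved. The work goes in short steps, Python scripts to look and compute and a tool call to move; the robot and the scene stay as the last step left them, time stands still between calls to the robot, and variables do not carry over. Pictures are saved under pics/ and viewed, at most 10 in all, crops included, and the job is handed in when it is done.

Besides the shell and the picture viewer there is one more tool, called after "Call:" as name(argument=value, ...) on one line, values as JSON. play_rows: Moves the arm, as the interface text tells. Its arguments: {"type":"object","properties":{"dp":{"type":"array"},"rot":{"type":"array"},"fingers":{"type":"number"},"grip_force":{"type":"number"}},"required":["dp","rot"]}

```bash
ls; mkdir -p pics; python3 - <<'E'
from rig import telemetry, optics, r
import cv2,numpy as np
s=telemetry.sense();print({k:np.round(v,3).tolist() for k,v in s.items()})
for n in("top","side"):
    f=optics.grab_frame(n);cv2.imwrite(f"pics/{n}0.png",f["color"][:,:,::-1])
    np.savez(f"pics/{n}.npz",mtx=f["mtx"],R=f["R"],t=f["t"]);print(n,f["mtx"].tolist(),np.round(f["R"],3).tolist(),f["t"])
f=optics.grab_frame("wrist");print(f["mtx"],f["mount"])
E
```

```text
pics
{'clock': 0.0, 'qpos': [1.255, 0.354, 1.634, 0.0, 1.155, -0.002], 'qvel': [-0.001, 0.0, -0.001, 0.0, -0.0, -0.0], 'joint_efforts': [0.005, -60.525, -34.209, 0.0, 0.009, 0.0], 'eef_pos': [192.742, 593.965, 192.958], 'tcp_rot': [-3.14, -0.0, 2.828], 'contact_force': [-0.371, -0.013, 0.091], 'wrist_torque': [0.006, -0.006, -0.011], 'grasp_force': 0.0, 'opening': 1.002}
top [[506.64185315802257, 0.0, 271.5963670136748], [0.0, 506.64185315802257, 205.77346241967825], [0.0, 0.0, 1.0]] [[-0.016, -1.0, 0.021], [-0.995, 0.014, -0.094], [0.094, -0.023, -0.995]] [  50.64945299  483.3399131  1282.87146901]
side [[421.21045424757364, 0.0, 288.3967474386362], [0.0, 421.21045424757364, 205.26952228482227], [0.0, 0.0, 1.0]] [[0.997, -0.078, 0.004], [-0.044, -0.608, -0.793], [0.065, 0.79, -0.61]] [-494.21321313   94.00472482 1308.87136893]
[[313.03866156   0.         281.23993776]
 [  0.         313.03866156 212.47154332]
 [  0.           0.           1.        ]] [[ 6.44770639e-04 -9.50121341e-01 -3.11879819e-01  7.92439788e+01]
 [ 9.99999622e-01  4.30457102e-04  7.56008891e-04 -3.51341384e-01]
 [-5.84049299e-04 -3.11880188e-01  9.50121259e-01 -1.81310177e+02]
 [ 0.00000000e+00  0.00000000e+00  0.00000000e+00  1.00000000e+00]]
```

View pics/top0.png

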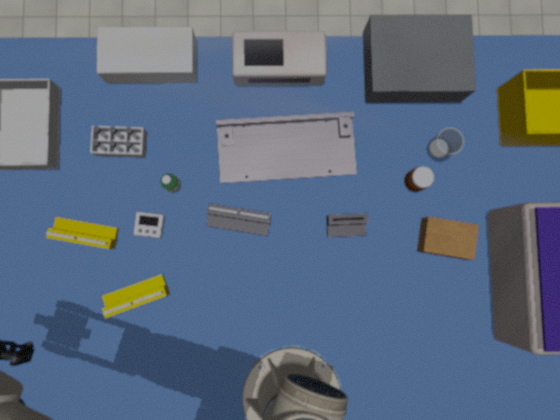

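View pics/side0.png

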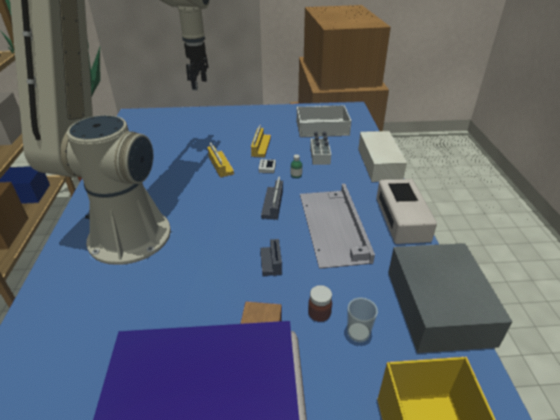

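The top view shows these candidates:
- Grey 160 mm rack with white cards at (239,219), my choice.
- Short grey blank at (347,224), about 40 px or 100 mm long.
- Yellow look-alikes at (82,233) and (135,296).

The plate is centred near (287,148). The stop looks to be at the right end (345,127) and the cover at the left (227,135). I'll check both in one close crop.

```bash
python3 - <<'E'
import cv2
a=cv2.imread("pics/top0.png")[100:245,200:375]
cv2.imwrite("pics/crop0.png",cv2.resize(a,None,fx=4,fy=4,interpolation=cv2.INTER_CUBIC))
E
```

```text
(no output)
```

View pics/crop0.png

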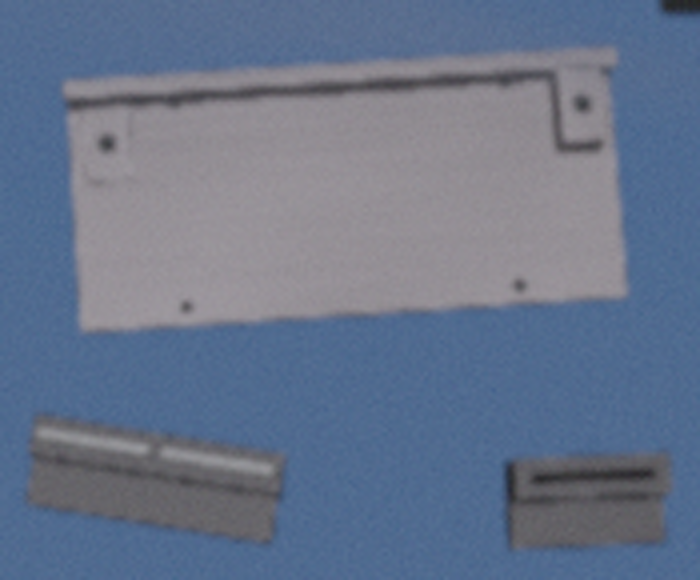

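The rack (left) has two white cards, and the short blank (right) has an empty slot. The stop block with its shadow is at the right (-y) end of the plate, crop px (582,105), and the flat cover is at the left, (107,143).

```bash
cat > h.py <<'E'
import numpy as np
from scipy.spatial.transform import Rotation as Ro
T=np.load("pics/top.npz")
def ray(px,z,K,Rw,C):
    d=Rw@np.linalg.solve(K,[px[0],px[1],1]); return C+d*(z-C[2])/d[2]
def top(u,v,z): 
    R=T["R"];return ray((u,v),z,T["mtx"],R.T,-R.T@T["t"])
E
python3 - <<'E'
from h import *
c=lambda u,v,z:top(200+u/4,100+v/4,z)
fl,fr=c(82,330,6),c(626,296,6); bl,br=c(66,85,36),c(615,50,36)
def rep(n,a,b):d=a-b;print(n,a.round(1),b.round(1),'len',np.hypot(*d[:2]).round(1),'yaw',np.arctan2(-d[0],d[1]).round(4))
rep('plate front',fl,fr);rep('fence back',bl,br)
print('plate ctr',((fl+fr+bl+br)/4).round(1),'depth',np.linalg.norm(((fl+fr-bl-br)/2)[:2]))
a,b=c(28,503,18),c(270,542,18);rep('rack front',a,b)
e,f=c(38,415,48),c(284,456,48);rep('rack back',e,f)
print('rack ctr',((a+b+e+f)/4).round(1),'depth',np.linalg.norm(((a+b-e-f)/2)[:2]))
print('stop corner in', c(555,150,36),'stop ctr',c(582,105,36))
E
```

```text
plate front [548.5 175.8   6. ] [ 566.5 -181.7    6. ] len 358.0 yaw 0.0505
fence back [704.  182.8  36. ] [ 723.7 -173.8   36. ] len 357.2 yaw 0.0551
plate ctr [635.7   0.8  21. ] depth 156.49948929633
rack front [435.2 210.2  18. ] [407.9  55.2  18. ] len 157.4 yaw -0.1745
rack back [488.9 200.5  48. ] [460.8  46.   48. ] len 157.1 yaw -0.1796
rack ctr [448.2 128.   33. ] depth 54.14209400650334
stop corner in [ 657.90115261 -132.78517981   36.        ] stop ctr [ 687.41263061 -151.19367552   36.        ]
```

```bash
cat >> h.py <<'E'
def go(pos,yaw,pitch=0.,cur=None):
    """dp/rot units from measured (or given (pos,rpy)) pose; tool down at yaw, tilted by pitch about its own x"""
    if cur is None:
        from rig import telemetry
        s=telemetry.sense();cur=(s["eef_pos"],s["tcp_rot"])
    p,R=np.array(cur[0]),Ro.from_euler("xyz",cur[1])
    G=Ro.from_euler("xyz",[np.pi,0,yaw])*Ro.from_rotvec([pitch,0,0])
    return (R.inv().apply(np.array(pos)-p)/40).round(3).tolist(),((R.inv()*G).as_rotvec(degrees=True)/6).round(3).tolist()
def wrist(s,f):
    R=Ro.from_euler("xyz",s["tcp_rot"]).as_matrix();M=f["mount"]
    return f["mtx"],R@M[:3,:3],np.array(s["eef_pos"])+R@M[:3,3]
E
python3 - <<'E'
from h import *
print(go([463,125,190],1.394,cur=([192.921,594.482,193.681],[-np.pi,0,2.828])))
E
```

```text
([-10.043, -9.082, 0.092], [-0.0, 0.0, 13.694])
```

Call:
play_rows(dp=[[-10.04, -9.08, 0.09], [-10.04, -9.08, 0.09], [-10.04, -9.08, 0.09], [-10.04, -9.08, 0.09], [-10.04, -9.08, 0.09]], rot=[[0, 0, 13.69], [0, 0, 13.69], [0, 0, 13.69], [0, 0, 13.69], [0, 0, 13.69]])

```text
clock: 0.57
eef_pos: [297.1, 412.0, 192.1]
tcp_rot: [-3.141, 0.0, 2.197]
contact_force: [0.7, -0.3, -0.4]
opening: 0.998
grasp_force: 0.0
```

```bash
python3 -c "
from h import *
print(go([463,125,190],1.394))"
```

```text
([-8.244, -0.847, 0.054], [-0.001, 0.003, 7.67])
```

Call:
play_rows(dp=[[-8.2, -0.85, 0.05], [-8.2, -0.85, 0.05], [-8.2, -0.85, 0.05], [-8.2, -0.85, 0.05], [-8.2, -0.85, 0.05]], rot=[[0, 0, 7.6], [0, 0, 7.6], [0, 0, 7.6], [0, 0, 7.6], [0, 0, 7.6]])

```text
clock: 0.98
eef_pos: [402.3, 232.1, 191.1]
tcp_rot: [3.141, -0.0, 1.572]
contact_force: [1.1, 0.1, -0.5]
opening: 0.998
grasp_force: 0.0
```

```bash
python3 -c "
from h import *
print(go([463,125,170],1.394))"
```

```text
([-2.679, 1.514, 0.528], [0.002, -0.002, 1.699])
```

Call:
play_rows(dp=[[-2.68, 1.51, 0.53], [-2.68, 1.51, 0.53], [-2.68, 1.51, 0.53], [-2.68, 1.51, 0.53], [-2.68, 1.51, 0.53]], rot=[[0, 0, 1.7], [0, 0, 1.7], [0, 0, 1.7], [0, 0, 1.7], [0, 0, 1.7]], fingers=0.7)

```text
clock: 1.4
eef_pos: [463.3, 125.2, 169.3]
tcp_rot: [-3.141, 0.0, 1.395]
contact_force: [0.3, 0.7, 0.1]
opening: 0.699
grasp_force: 0.0
```

```bash
python3 - <<'E'
from h import *
from rig import telemetry,optics
import cv2
s=telemetry.sense();f=optics.grab_frame("wrist")
np.savez("pics/w1.npz",K=wrist(s,f)[0],R=wrist(s,f)[1],C=wrist(s,f)[2])
cv2.imwrite("pics/w1.png",f["color"][:,:,::-1]);print(s["eef_pos"],s["tcp_rot"],s["contact_force"])
K,R,C=wrist(s,f)
# predicted rack outline
o=np.array([448,128,0]);Z=Ro.from_euler("z",-.177)
for q in [(28,80,48),(28,-80,48),(-28,80,18),(-28,-80,18),(15,0,48)]:
    c=R.T@(o+Z.apply(q)-C);print(q,(K@c/c[2])[:2].round(1))
E
```

```text
[463.33847627 125.22975277 169.30198807] [-3.14054496e+00  4.58434925e-04  1.39543060e+00] [0.31754312 0.65069316 0.13890939]
(28, 80, 48) [294.2 109.4]
(28, -80, 48) [291.9 265.8]
(-28, 80, 18) [237.5 109.3]
(-28, -80, 18) [243.2 253.5]
(15, 0, 48) [279.9 193.8]
```

View pics/w1.png

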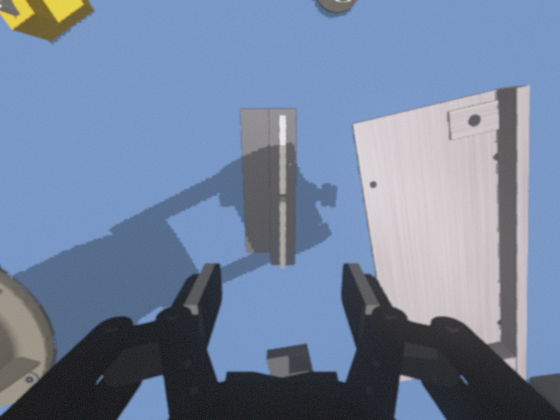

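The wrist view shows the rack with its wall back edge at u≈295 (rows 109–265), ledge front edge at u≈241–246 and the card gap near (283,195). That is about 2.5 px, or 2 mm, further in +x than predicted. The cover is at (475,120) and the stop at (505,360). I'll correct by +2 mm and descend.

Call:
play_rows(dp=[[0, 0.055, 0.9], [0, 0.055, 1.8], [0, 0.055, 2.7], [0, 0.055, 3.4], [0, 0.055, 3.65]], rot=[[0, 0, 0], [0, 0, 0], [0, 0, 0], [0, 0, 0], [0, 0, 0]])

```text
clock: 1.87
eef_pos: [462.0, 127.7, 20.7]
tcp_rot: [-3.137, 0.002, 1.402]
contact_force: [0.2, -0.4, 0.1]
opening: 0.696
grasp_force: 0.0
```

Call:
play_rows(dp=[[0, 0, 0], [0, 0, 0]], rot=[[0, 0, 0], [0, 0, 0]])

```text
clock: 2.03
eef_pos: [465.2, 127.8, 24.5]
tcp_rot: [-3.141, -0.0, 1.401]
contact_force: [0.2, -0.1, 0.3]
opening: 0.7
grasp_force: 0.0
```

Call:
play_rows(dp=[[0, 0, 0], [0, 0, 0], [0, 0, 0], [0, 0, 0], [0, 0, 0]], rot=[[0, 0, 0], [0, 0, 0], [0, 0, 0], [0, 0, 0], [0, 0, 0]], fingers=0, grip_force=40)

```text
clock: 2.45
eef_pos: [465.5, 127.0, 24.7]
tcp_rot: [3.141, -0.001, 1.399]
contact_force: [-1.7, 0.6, 8.7]
opening: 0.029
grasp_force: 39.3
```

Call:
play_rows(dp=[[0, 0, 0], [0, 0, 0], [0, 0, 0], [0, 0, 0], [0, 0, 0]], rot=[[0, 0, 0], [0, 0, 0], [0, 0, 0], [0, 0, 0], [0, 0, 0]])

```text
clock: 2.87
eef_pos: [465.4, 127.0, 24.6]
tcp_rot: [3.141, -0.001, 1.399]
contact_force: [-2.5, 0.3, 8.6]
opening: 0.028
grasp_force: 39.5
```

```bash
python3 - <<'E'
from rig import optics
import cv2,numpy as np
a=optics.grab_frame("wrist")["color"][:,:,::-1];b=optics.grab_frame("side")["color"][:,:,::-1][140:290,200:400]
b=cv2.resize(b,(500,375),interpolation=cv2.INTER_CUBIC)
cv2.imwrite("pics/w2.png",np.hstack([cv2.resize(a[60:,150:410],(290,400))[:375],b]))
E
```

```text
(no output)
```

View pics/w2.png

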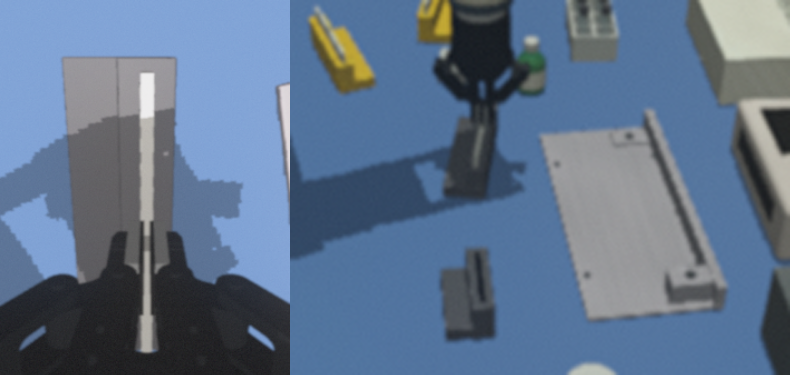

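```bash
python3 - <<'E'
from rig import optics
import cv2,numpy as np
a=optics.grab_frame("wrist")["color"][:,:,::-1][220:400,190:370]
cv2.imwrite("pics/w3.png",cv2.resize(a,(590,590),interpolation=cv2.INTER_CUBIC))
E
```

```text
(no output)
```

View pics/w3.png

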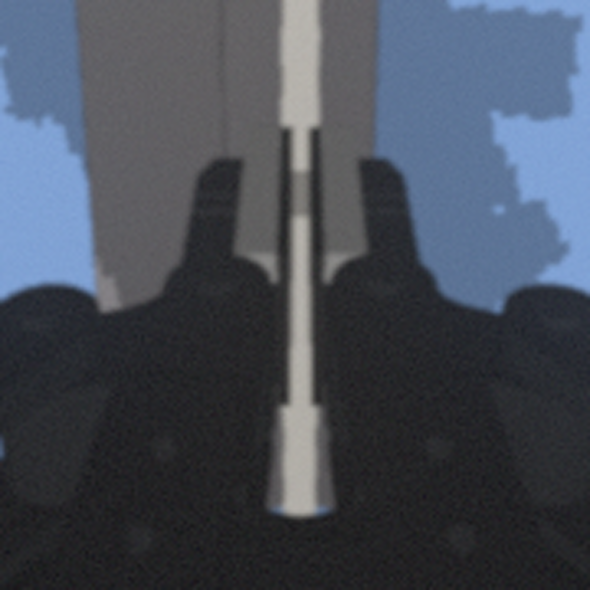

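```bash
python3 - <<'E'
from h import *
from rig import telemetry,optics
s=telemetry.sense();f=optics.grab_frame("wrist");M=np.linalg.inv(f["mount"]);K=f["mtx"]
def pj(q):
    c=(M@[*q,1])[:3];p=(K@c/c[2])[:2];return p.round(1),((p-[190,220])*3.28).round(0)
for n,q in dict(tcp=(0,0,0),tcpL=(11,0,0),tcpR=(-11,0,0),g=(0,0,-19),gL=(11,0,-19),gR=(-11,0,-19),g13L=(11,13,-19),top13L=(11,13,-23)).items(): print(n,*pj(q))
R=Ro.from_euler("xyz",s["tcp_rot"])
for dz in(0,-24):
  for q in [(28,80,48),(-28,80,18),(15,0,48),(15,3,66),(15,-3,66),(15,75,66),(2,80,18)]:
    w=np.array([450.2,127.6,dz])+Ro.from_euler("z",-.177).apply(q)
    print(dz,q,*pj(R.inv().apply(w-s["eef_pos"])))
print(s["eef_pos"],s["contact_force"])
E
```

```text
tcp [279.9 243. ] [295.  75.]
tcpL [279.9 226.6] [295.  22.]
tcpR [280.  258.8] [295. 127.]
g [279.8 256.4] [295. 119.]
gL [279.8 238.6] [295.  61.]
gR [279.8 273.5] [295. 175.]
g13L [303.  238.6] [371.  61.]
top13L [303.5 241.4] [372.  70.]
0 (28, 80, 48) [307.4 113.8] [ 385. -348.]
0 (-28, 80, 18) [205.3 112.6] [  50. -352.]
0 (15, 0, 48) [279.6 263.2] [294. 142.]
0 (15, 3, 66) [279.5 274.5] [293. 179.]
0 (15, -3, 66) [279.4 284.9] [293. 213.]
0 (15, 75, 66) [280.2 126.2] [ 296. -308.]
0 (2, 80, 18) [257.8 112.9] [ 222. -351.]
-24 (28, 80, 48) [303.9 113.3] [ 374. -350.]
-24 (-28, 80, 18) [213.9 112.3] [  78. -353.]
-24 (15, 0, 48) [279.8 245.6] [294.  84.]
-24 (15, 3, 66) [279.7 253.7] [294. 110.]
-24 (15, -3, 66) [279.6 263.1] [294. 141.]
-24 (15, 75, 66) [280.3 123.9] [ 296. -315.]
-24 (2, 80, 18) [260.4 112.6] [ 231. -352.]
[465.44724395 127.02575463  24.66575447] [-2.8942358   2.16195642  8.80362389]
```

The gripper closed almost fully (0.03) around the thin cards and missed the 26 mm wall, so the tips sit higher than I assumed. I'll open and probe downward gently, watching the force.

Call:
play_rows(dp=[[0, 0, 0], [0, 0, 0], [0, 0, 0], [0, 0, 0]], rot=[[0, 0, 0], [0, 0, 0], [0, 0, 0], [0, 0, 0]], fingers=0.7)

```text
clock: 3.4
eef_pos: [465.2, 126.8, 23.8]
tcp_rot: [3.142, 0.0, 1.4]
contact_force: [-0.3, -0.3, 0.6]
opening: 0.594
grasp_force: 0.0
```

Call:
play_rows(dp=[[0, 0, 0.05], [0, 0, 0.1], [0, 0, 0.1]], rot=[[0, 0, 0], [0, 0, 0], [0, 0, 0]])

```text
clock: 3.65
eef_pos: [464.9, 126.7, 19.4]
tcp_rot: [-3.141, 0.0, 1.4]
contact_force: [-0.8, 0.4, -0.8]
opening: 0.702
grasp_force: 0.0
```

Call:
play_rows(dp=[[0, 0, 0.05], [0, 0, 0.1], [0, 0, 0.1]], rot=[[0, 0, 0], [0, 0, 0], [0, 0, 0]])

```text
clock: 3.9
eef_pos: [464.9, 126.8, 15.4]
tcp_rot: [-3.141, 0.0, 1.4]
contact_force: [-0.0, 0.4, 0.1]
opening: 0.698
grasp_force: 0.0
```

Call:
play_rows(dp=[[0, 0, 0.05], [0, 0, 0.1], [0, 0, 0.1]], rot=[[0, 0, 0], [0, 0, 0], [0, 0, 0]])

```text
clock: 4.15
eef_pos: [464.9, 126.8, 11.5]
tcp_rot: [-3.141, 0.0, 1.4]
contact_force: [-0.2, -0.4, -0.1]
opening: 0.698
grasp_force: 0.0
```

Call:
play_rows(dp=[[0, 0, 0.05], [0, 0, 0.1], [0, 0, 0.1]], rot=[[0, 0, 0], [0, 0, 0], [0, 0, 0]])

```text
clock: 4.4
eef_pos: [464.9, 126.8, 7.5]
tcp_rot: [-3.141, 0.0, 1.4]
contact_force: [0.3, 0.2, 0.3]
opening: 0.698
grasp_force: 0.0
```

Call:
play_rows(dp=[[0, 0, 0], [0, 0, 0], [0, 0, 0], [0, 0, 0], [0, 0, 0]], rot=[[0, 0, 0], [0, 0, 0], [0, 0, 0], [0, 0, 0], [0, 0, 0]], fingers=0.45, grip_force=20)

```text
clock: 4.82
eef_pos: [465.2, 126.9, 7.9]
tcp_rot: [3.141, -0.0, 1.4]
contact_force: [-0.4, -0.1, 0.2]
opening: 0.453
grasp_force: 0.0
```

Call:
play_rows(dp=[[0, 0, 0], [0, 0, 0], [0, 0, 0], [0, 0, 0], [0, 0, 0]], rot=[[0, 0, 0], [0, 0, 0], [0, 0, 0], [0, 0, 0], [0, 0, 0]], fingers=0.2)

```text
clock: 5.23
eef_pos: [465.1, 126.9, 7.9]
tcp_rot: [-3.141, 0.0, 1.4]
contact_force: [-1.4, 0.1, 5.6]
opening: 0.292
grasp_force: 19.7
```

Opening is 0.29, so it is on the 26 mm wall, and the real tips sit about 23 mm behind the reported TCP. I'll deepen the grip a bit, clamp and lift.

Call:
play_rows(dp=[[0, 0, 0], [0, 0, 0], [0, 0, 0]], rot=[[0, 0, 0], [0, 0, 0], [0, 0, 0]], fingers=0.5)

```text
clock: 5.48
eef_pos: [465.3, 126.8, 7.8]
tcp_rot: [3.141, -0.0, 1.4]
contact_force: [-0.3, -0.6, -0.2]
opening: 0.5
grasp_force: 0.0
```

Call:
play_rows(dp=[[0, 0, 0.05], [0, 0, 0.1], [0, 0, 0.15], [0, 0, 0.15]], rot=[[0, 0, 0], [0, 0, 0], [0, 0, 0], [0, 0, 0]])

```text
clock: 5.82
eef_pos: [464.9, 126.7, 1.3]
tcp_rot: [-3.141, 0.0, 1.4]
contact_force: [-0.5, -0.7, -0.6]
opening: 0.503
grasp_force: 0.0
```

Call:
play_rows(dp=[[0, 0, 0], [0, 0, 0], [0, 0, 0], [0, 0, 0], [0, 0, 0]], rot=[[0, 0, 0], [0, 0, 0], [0, 0, 0], [0, 0, 0], [0, 0, 0]], fingers=0.1, grip_force=50)

```text
clock: 6.23
eef_pos: [465.0, 126.8, 1.9]
tcp_rot: [-3.141, 0.0, 1.4]
contact_force: [-1.5, 0.1, 2.7]
opening: 0.282
grasp_force: 49.5
```

Call:
play_rows(dp=[[0, 0, -0.25], [0, 0, -0.75], [0, 0, -1.5], [0, 0, -2], [0, 0, -2]], rot=[[0, 0, 0], [0, 0, 0], [0, 0, 0], [0, 0, 0], [0, 0, 0]])

```text
clock: 6.65
eef_pos: [467.9, 127.5, 85.8]
tcp_rot: [3.136, -0.003, 1.4]
contact_force: [0.5, 0.7, -2.4]
opening: 0.287
grasp_force: 50.2
```

```bash
python3 - <<'E'
from h import *
from rig import telemetry,optics
import cv2
s=telemetry.sense();f=optics.grab_frame("wrist");np.savez("pics/w4.npz",**dict(zip("KRC",wrist(s,f))))
a=f["color"][:,:,::-1];b=optics.grab_frame("side")["color"][:,:,::-1][140:290,200:350]
cv2.imwrite("pics/w4.png",np.hstack([a[:,120:],np.vstack([cv2.resize(b,(360,360),interpolation=cv2.INTER_CUBIC),np.zeros((60,360,3),np.uint8)])]))
print({k:np.round(s[k],3) for k in("eef_pos","tcp_rot","contact_force","wrist_torque","opening")})
E
```

```text
{'eef_pos': array([467.89 , 127.522,  85.793]), 'tcp_rot': array([ 3.136e+00, -3.000e-03,  1.400e+00]), 'contact_force': array([ 0.466,  0.718, -2.443]), 'wrist_torque': array([ 0.01 , -0.107, -0.057]), 'opening': np.float64(0.287)}
```

View pics/w4.png

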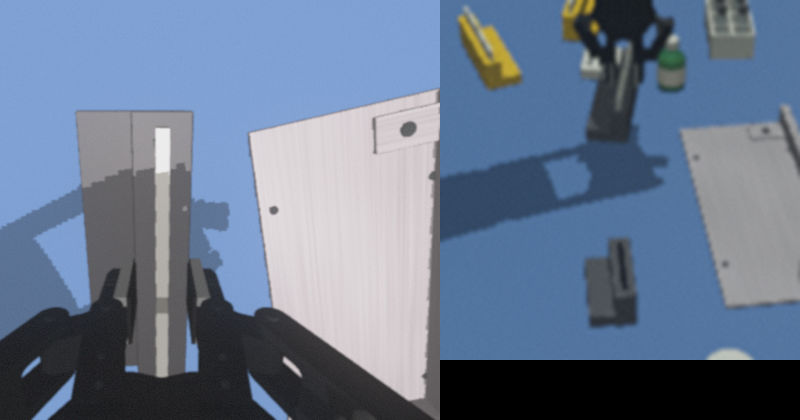

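The lifted rack is held square in the fingers. The plate's front-left corner is at wrist px (369,133), its front edge also passes (393,305), and the cover hole is at (528,129).

```bash
python3 - <<'E'
from h import *
W=np.load("pics/w4.npz");w=lambda u,v,z:ray((u,v),z,W["K"],W["R"],W["C"])
a,b,c=w(369,133,6),w(393,305,6),w(528,129,10);print(a,b,c)
d=a-b;yaw=np.arctan2(-d[0],d[1]);print('yaw',yaw)
Z=Ro.from_euler("z",.053)
print('ctr from corner',a-Z.apply([-80,180,0]),'from hole',c-Z.apply([43,155,0]))
print(go([679.3,-43,75],1.624))
E
```

```text
[549.93252412 176.31632581   6.        ] [559.31935429   9.70184369   6.        ] [674.55326811 158.24605944  10.        ]
yaw 0.05627912732806097
ctr from corner [639.35572473   0.80709189   6.        ] from hole [639.82480202   1.18577278  10.        ]
([-3.278, 5.987, 0.193], [0.017, -0.005, -2.141])
```

Call:
play_rows(dp=[[-0.5, 0.9, 0.02], [-1.0, 1.8, 0.05], [-1.5, 2.7, 0.08], [-2.0, 3.6, 0.1], [-2.5, 4.5, 0.15]], rot=[[0, 0, -0.35], [0, 0, -0.7], [0, 0, -1.05], [0, 0, -1.4], [0, 0, -1.75]])

```text
clock: 7.17
eef_pos: [625.6, -3.8, 73.8]
tcp_rot: [-3.139, -0.0, 1.585]
contact_force: [1.4, 0.5, -3.1]
opening: 0.286
grasp_force: 50.5
```

Call:
play_rows(dp=[[0, 0, 0], [0, 0, 0], [0, 0, 0]], rot=[[0, 0, 0], [0, 0, 0], [0, 0, 0]])

```text
clock: 7.42
eef_pos: [623.6, -2.5, 73.6]
tcp_rot: [-3.137, -0.0, 1.582]
contact_force: [0.2, 1.0, -4.0]
opening: 0.29
grasp_force: 50.9
```

```bash
python3 -c "
from h import *
print(go([681.8,-42.9,50],1.626))"
```

```text
([-1.027, 1.446, 0.583], [-0.04, -0.004, -0.421])
```

Call:
play_rows(dp=[[-0.3, 0.5, 0.1], [-0.6, 1.0, 0.3], [-1.03, 1.45, 0.5], [-1.03, 1.45, 0.58], [-1.03, 1.45, 0.58]], rot=[[0, 0, -0.2], [0, 0, -0.42], [0, 0, -0.42], [-0.04, 0, -0.42], [-0.04, 0, -0.42]])

```text
clock: 7.83
eef_pos: [682.2, -42.4, 50.6]
tcp_rot: [3.141, -0.0, 1.627]
contact_force: [-0.8, 0.8, -3.2]
opening: 0.285
grasp_force: 51.1
```

Call:
play_rows(dp=[[0, 0, 0], [0, 0, 0], [0, 0, 0]], rot=[[0, 0, 0], [0, 0, 0], [0, 0, 0]])

```text
clock: 8.08
eef_pos: [683.3, -41.9, 53.0]
tcp_rot: [3.138, -0.0, 1.628]
contact_force: [0.3, -0.1, -2.6]
opening: 0.285
grasp_force: 51.1
```

```bash
python3 - <<'E'
from h import *
from rig import telemetry,optics
import cv2
s=telemetry.sense();f=optics.grab_frame("wrist");np.savez("pics/w5.npz",**dict(zip("KRC",wrist(s,f))))
a=f["color"][:,:,::-1][:,120:];b=optics.grab_frame("top")["color"][:,:,::-1][100:200,205:365]
cv2.imwrite("pics/w5.png",np.hstack([a,np.vstack([cv2.resize(b,(360,225),interpolation=cv2.INTER_CUBIC),np.zeros((195,360,3),np.uint8)])]))
print({k:np.round(s[k],3) for k in("eef_pos","tcp_rot","contact_force","wrist_torque","opening")})
E
```

```text
{'eef_pos': array([683.311, -41.927,  52.953]), 'tcp_rot': array([ 3.138, -0.   ,  1.628]), 'contact_force': array([ 0.304, -0.055, -2.623]), 'wrist_torque': array([-0.001, -0.019, -0.015]), 'opening': np.float64(0.285)}
```

View pics/w5.png

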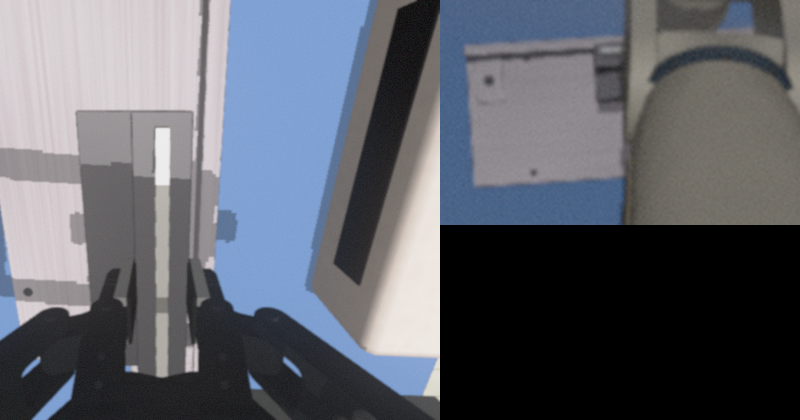

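Call:
play_rows(dp=[[0, 0, 0.3], [0, 0, 0.6], [0, 0, 0.8], [0, 0, 0.9], [0, 0, 0.9]], rot=[[0, 0, 0], [0, 0, 0], [0, 0, 0], [0, 0, 0], [0, 0, 0]])

```text
clock: 8.6
eef_pos: [682.7, -42.8, 14.5]
tcp_rot: [3.141, -0.0, 1.627]
contact_force: [-0.6, 1.2, -3.5]
opening: 0.284
grasp_force: 51.1
```

Call:
play_rows(dp=[[0, 0, 0.05], [0, 0, 0.05], [0, 0, 0.05], [0, 0, 0.05]], rot=[[0, 0, 0], [0, 0, 0], [0, 0, 0], [0, 0, 0]])

```text
clock: 8.93
eef_pos: [684.5, -42.9, 15.1]
tcp_rot: [3.137, 0.0, 1.627]
contact_force: [-0.3, 1.5, -3.5]
opening: 0.283
grasp_force: 51.1
```

Call:
play_rows(dp=[[0, 0, 0.04], [0, 0, 0.04], [0, 0, 0.04]], rot=[[0, 0, 0], [0, 0, 0], [0, 0, 0]])

```text
clock: 9.18
eef_pos: [684.2, -42.8, 13.1]
tcp_rot: [3.137, 0.0, 1.627]
contact_force: [0.1, -0.2, -3.4]
opening: 0.283
grasp_force: 51.1
```

Call:
play_rows(dp=[[0, 0, 0.04], [0, 0, 0.07], [0, 0, 0.1], [0, 0, 0.1]], rot=[[0.04, 0, 0], [0.04, 0, 0], [0.04, 0, 0], [0.04, 0, 0]])

```text
clock: 9.52
eef_pos: [684.0, -42.8, 8.6]
tcp_rot: [-3.141, 0.0, 1.627]
contact_force: [-0.2, -1.0, -5.1]
opening: 0.282
grasp_force: 51.1
```

Call:
play_rows(dp=[[0, 0, 0.03], [0, 0, 0.03], [0, 0, 0.03]], rot=[[0, 0, 0], [0, 0, 0], [0, 0, 0]])

```text
clock: 9.77
eef_pos: [684.3, -42.8, 8.0]
tcp_rot: [3.141, 0.0, 1.627]
contact_force: [0.3, -0.9, -1.0]
opening: 0.287
grasp_force: 51.4
```

Call:
play_rows(dp=[[-0.05, 0, 0], [-0.1, 0, 0], [-0.15, 0, 0], [-0.2, 0, 0], [-0.2, 0, 0]], rot=[[0, 0, 0], [0, 0, 0], [0, 0, 0], [0, 0, 0], [0, 0, 0]])

```text
clock: 10.18
eef_pos: [684.9, -51.4, 8.0]
tcp_rot: [3.141, 0.0, 1.627]
contact_force: [-0.6, -1.2, -0.2]
opening: 0.282
grasp_force: 51.5
```

Call:
play_rows(dp=[[-0.03, 0, 0], [-0.05, 0, 0], [-0.05, 0, 0]], rot=[[0, 0, 0], [0, 0, 0], [0, 0, 0]])

```text
clock: 10.43
eef_pos: [685.0, -52.9, 8.0]
tcp_rot: [3.141, 0.0, 1.627]
contact_force: [0.1, -0.1, 0.1]
opening: 0.288
grasp_force: 51.6
```

Call:
play_rows(dp=[[-0.03, 0, 0], [-0.05, 0, 0], [-0.05, 0, 0]], rot=[[0, 0, 0], [0, 0, 0], [0, 0, 0]])

```text
clock: 10.68
eef_pos: [685.0, -54.9, 8.0]
tcp_rot: [3.141, 0.0, 1.627]
contact_force: [-0.4, 1.0, 1.4]
opening: 0.285
grasp_force: 51.7
```

Call:
play_rows(dp=[[-0.025, 0, 0], [-0.025, 0, 0], [-0.025, 0, 0]], rot=[[0, 0, 0], [0, 0, 0], [0, 0, 0]])

```text
clock: 10.93
eef_pos: [685.0, -55.5, 7.9]
tcp_rot: [3.141, -0.0, 1.627]
contact_force: [-0.3, 4.8, 2.3]
opening: 0.287
grasp_force: 51.8
```

Call:
play_rows(dp=[[-0.025, 0, 0], [-0.025, 0, 0], [-0.025, 0, 0]], rot=[[0, 0, 0], [0, 0, 0], [0, 0, 0]])

```text
clock: 11.18
eef_pos: [685.1, -55.5, 8.0]
tcp_rot: [3.141, -0.001, 1.627]
contact_force: [-0.2, 9.0, 2.4]
opening: 0.285
grasp_force: 51.9
```

Call:
play_rows(dp=[[-0.025, 0, 0], [-0.025, 0, 0], [-0.025, 0, 0]], rot=[[0, 0, 0], [0, 0, 0], [0, 0, 0]])

```text
clock: 11.43
eef_pos: [685.1, -55.5, 8.0]
tcp_rot: [3.141, -0.003, 1.627]
contact_force: [-0.4, 12.7, 4.3]
opening: 0.281
grasp_force: 51.9
```

Call:
play_rows(dp=[[0.05, 0.05, 0], [0.05, 0.1, 0], [0.05, 0.15, 0], [0.05, 0.2, 0], [0.05, 0.2, 0]], rot=[[0, 0, 0], [0, 0, 0], [0, 0, 0], [0, 0, 0], [0, 0, 0]])

```text
clock: 11.85
eef_pos: [691.3, -55.1, 8.1]
tcp_rot: [-3.138, -0.0, 1.627]
contact_force: [-6.3, 4.1, 9.2]
opening: 0.284
grasp_force: 52.6
```

Call:
play_rows(dp=[[0, 0.03, 0], [0, 0.05, 0], [0, 0.05, 0]], rot=[[0, 0, 0], [0, 0, 0], [0, 0, 0]])

```text
clock: 12.1
eef_pos: [692.9, -55.0, 8.0]
tcp_rot: [-3.138, -0.0, 1.627]
contact_force: [-7.2, 2.8, 9.9]
opening: 0.283
grasp_force: 52.7
```

Call:
play_rows(dp=[[0, 0.025, 0], [0, 0.025, 0], [0, 0.025, 0]], rot=[[0, 0, 0], [0, 0, 0], [0, 0, 0]])

```text
clock: 12.35
eef_pos: [693.9, -55.0, 8.0]
tcp_rot: [-3.138, -0.001, 1.627]
contact_force: [-8.1, 4.2, 8.9]
opening: 0.282
grasp_force: 52.7
```

Call:
play_rows(dp=[[0, 0.025, 0], [0, 0.025, 0], [0, 0.025, 0]], rot=[[0, 0, 0], [0, 0, 0], [0, 0, 0]])

```text
clock: 12.6
eef_pos: [694.9, -54.9, 8.0]
tcp_rot: [-3.138, -0.0, 1.627]
contact_force: [-8.1, 3.9, 10.2]
opening: 0.282
grasp_force: 52.7
```

Call:
play_rows(dp=[[0, 0.025, -0.03], [0, 0.025, -0.03], [0, 0.025, -0.03]], rot=[[0, 0, 0], [0, 0, 0], [0, 0, 0]])

```text
clock: 12.85
eef_pos: [696.5, -54.9, 8.2]
tcp_rot: [-3.139, -0.0, 1.627]
contact_force: [-3.7, 2.8, -1.7]
opening: 0.285
grasp_force: 51.4
```

Call:
play_rows(dp=[[0, 0.025, 0], [0, 0.025, 0], [0, 0.025, 0]], rot=[[0, 0, 0], [0, 0, 0], [0, 0, 0]])

```text
clock: 13.1
eef_pos: [696.5, -54.8, 8.1]
tcp_rot: [-3.137, -0.0, 1.627]
contact_force: [-7.1, 2.9, 1.1]
opening: 0.28
grasp_force: 51.7
```

Call:
play_rows(dp=[[0, 0.025, 0], [0, 0.025, 0], [0, 0.025, 0]], rot=[[0, 0, 0], [0, 0, 0], [0, 0, 0]])

```text
clock: 13.35
eef_pos: [696.5, -54.8, 8.1]
tcp_rot: [-3.135, -0.001, 1.627]
contact_force: [-11.3, 3.7, 4.6]
opening: 0.282
grasp_force: 52.0
```

Call:
play_rows(dp=[[0, 0, 0.02], [0, 0, 0.02], [0, 0, 0.02]], rot=[[0, 0, 0], [0, 0, 0], [0, 0, 0]])

```text
clock: 13.6
eef_pos: [696.5, -54.8, 8.0]
tcp_rot: [-3.135, -0.001, 1.627]
contact_force: [-12.6, 3.1, 9.9]
opening: 0.284
grasp_force: 52.7
```

```bash
cat > st.py <<'E'
from h import *
from rig import telemetry,optics
import time
F=[];
for i in range(4):
    s=telemetry.sense();F.append(np.r_[s["contact_force"],s["wrist_torque"]]);optics.grab_frame("side")
print(s["clock"],s["eef_pos"].round(2) if hasattr(s["eef_pos"],"round") else s["eef_pos"],s["tcp_rot"],np.mean(F,0).round(3),np.std(F,0).round(2))
E
python3 st.py
```

```text
13.75 [696.48 -54.83   8.01] [-3.13503279e+00 -5.66120293e-04  1.62716600e+00] [-1.311e+01  3.328e+00  9.834e+00  5.520e-01  2.257e+00 -1.200e-02] [0.3  0.28 0.64 0.02 0.02 0.01]
```

Call:
play_rows(dp=[[0, -0.01, 0], [0, -0.02, 0], [0, -0.02, 0]], rot=[[-0.03, 0, 0], [-0.06, 0, 0], [-0.06, 0, 0]])

```text
clock: 14.05
eef_pos: [696.7, -54.8, 8.0]
tcp_rot: [3.14, -0.0, 1.627]
contact_force: [-9.8, 3.3, 7.0]
opening: 0.283
grasp_force: 52.3
```

```bash
python3 st.py
```

```text
14.2 [696.69 -54.85   7.98] [ 3.13994667e+00 -4.31623384e-04  1.62714119e+00] [-9.712  3.736  6.787  0.6    1.663 -0.019] [0.49 0.69 0.26 0.05 0.03 0.02]
```

Call:
play_rows(dp=[[0, 0, 0.008], [0, 0, 0.008], [0, 0, 0.008], [0, 0, 0.008], [0, 0, 0.008]], rot=[[0, 0, 0], [0, 0, 0], [0, 0, 0], [0, 0, 0], [0, 0, 0]])

```text
clock: 14.67
eef_pos: [696.7, -54.9, 8.0]
tcp_rot: [3.14, -0.0, 1.627]
contact_force: [-10.4, 3.3, 9.0]
opening: 0.287
grasp_force: 52.6
```

```bash
python3 st.py; python3 - <<'E'
from rig import optics
import cv2,numpy as np
a=optics.grab_frame("wrist")["color"][:,:,::-1][:,120:];b=optics.grab_frame("side")["color"][:,:,::-1][150:290,260:400]
cv2.imwrite("pics/w6.png",np.hstack([a,np.vstack([cv2.resize(b,(360,360),interpolation=cv2.INTER_CUBIC),np.zeros((60,360,3),np.uint8)])]))
E
```

```text
14.8167 [696.7  -54.83   7.97] [ 3.13995208e+00 -4.54684793e-04  1.62711638e+00] [-1.0736e+01  3.2780e+00  9.6580e+00  6.0000e-01  1.8810e+00  1.0000e-03] [0.33 0.39 0.41 0.02 0.02 0.01]
```

View pics/w6.png

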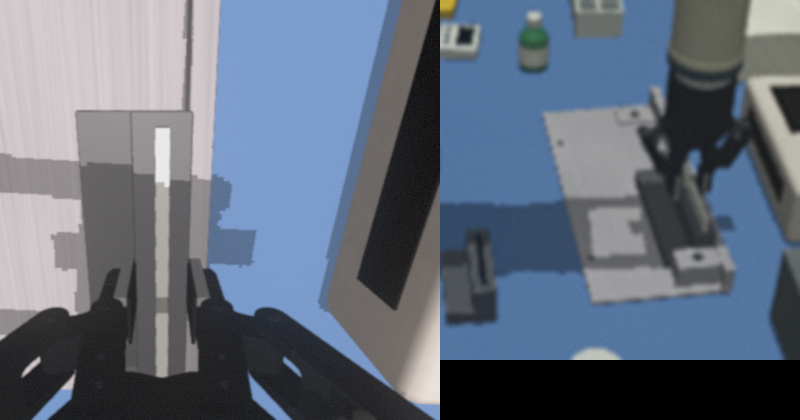

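The picture shows the rack on the plate, its end at the stop and its wall at the fence. The back fingertip sits close to the fence top (z≈36), though, so it may be carrying part of the push. I'll let go, raise the grip 7 mm and push again.

Call:
play_rows(dp=[[0.02, -0.065, -0.06], [0.02, -0.065, -0.06], [0.02, -0.065, -0.06], [0.02, -0.065, -0.06]], rot=[[0, 0, 0], [0, 0, 0], [0, 0, 0], [0, 0, 0]], fingers=0.45)

```text
clock: 15.3
eef_pos: [697.2, -54.7, 10.5]
tcp_rot: [3.134, 0.001, 1.627]
contact_force: [0.0, -0.5, 0.1]
opening: 0.45
grasp_force: 0.0
```

Call:
play_rows(dp=[[0, 0, -0.08], [0, 0, -0.17], [0, 0, -0.17], [0, 0, -0.17]], rot=[[0, 0, 0], [0, 0, 0], [0, 0, 0], [0, 0, 0]])

```text
clock: 15.63
eef_pos: [696.9, -54.4, 17.6]
tcp_rot: [3.134, 0.0, 1.627]
contact_force: [-0.3, 0.3, -1.0]
opening: 0.454
grasp_force: 0.0
```

```bash
python3 st.py; python3 -c "
from h import *
print(go([696.5,-54.8,15],1.627))"
```

```text
15.7833 [696.38 -54.35  17.04] [3.13535954e+00 1.09728947e-04 1.62703434e+00] [-0.514 -0.011 -0.343  0.022  0.007 -0.001] [0.35 0.26 0.51 0.03 0.02 0.04]
([-0.012, 0.004, 0.05], [0.058, 0.001, 0.001])
```

Call:
play_rows(dp=[[0, 0, 0.04], [0, 0, 0.04], [0, 0, 0.04], [0, 0, 0.04]], rot=[[0.06, 0, 0], [0.06, 0, 0], [0.06, 0, 0], [0.06, 0, 0]])

```text
clock: 16.17
eef_pos: [696.4, -54.3, 15.3]
tcp_rot: [-3.141, 0.0, 1.627]
contact_force: [-0.2, -0.3, 0.1]
opening: 0.452
grasp_force: 0.0
```

Call:
play_rows(dp=[[0, 0, 0], [0, 0, 0], [0, 0, 0], [0, 0, 0], [0, 0, 0]], rot=[[0, 0, 0], [0, 0, 0], [0, 0, 0], [0, 0, 0], [0, 0, 0]], fingers=0.1, grip_force=50)

```text
clock: 16.58
eef_pos: [696.2, -54.4, 15.8]
tcp_rot: [-3.141, 0.0, 1.627]
contact_force: [-2.5, 0.4, 5.6]
opening: 0.247
grasp_force: 49.3
```

```bash
python3 st.py
```

```text
16.7333 [696.25 -54.36  15.8 ] [-3.14135787e+00  8.66459722e-05  1.62701740e+00] [-2.905e+00 -1.500e-02  5.977e+00  1.100e-02  5.270e-01  4.000e-03] [0.4  0.32 0.32 0.04 0.01 0.02]
```

Call:
play_rows(dp=[[-0.02, 0, 0], [-0.02, 0.02, 0], [-0.02, 0.04, 0], [-0.02, 0.04, 0]], rot=[[0, 0, 0], [0, 0, 0], [0, 0, 0], [0, 0, 0]])

```text
clock: 17.12
eef_pos: [696.5, -54.5, 15.7]
tcp_rot: [-3.138, -0.001, 1.627]
contact_force: [-6.8, 1.8, 9.5]
opening: 0.25
grasp_force: 52.3
```

```bash
python3 st.py
```

```text
17.2667 [696.48 -54.48  15.74] [-3.13863784e+00 -8.52391045e-04  1.62694679e+00] [-7.303  2.778  9.907  0.444  1.412  0.013] [0.65 0.62 0.48 0.03 0.02 0.02]
```

Call:
play_rows(dp=[[0, 0.02, 0], [0, 0.02, 0], [0, 0.02, 0], [0, 0.02, 0]], rot=[[-0.02, 0, 0], [-0.03, 0, 0], [-0.03, 0, 0], [-0.03, 0, 0]])

```text
clock: 17.65
eef_pos: [696.6, -54.4, 15.7]
tcp_rot: [-3.14, -0.001, 1.627]
contact_force: [-9.4, 2.5, 11.1]
opening: 0.247
grasp_force: 53.0
```

```bash
python3 st.py
```

```text
17.8 [696.58 -54.46  15.71] [-3.14045755e+00 -9.42471561e-04  1.62696965e+00] [-9.471  2.331 11.624  0.411  1.812  0.   ] [0.64 0.46 0.3  0.03 0.01 0.03]
```

Call:
play_rows(dp=[[0, 0.005, -0.007], [0, 0.005, -0.007], [0, 0.005, -0.007], [0, 0.005, -0.007], [0, 0.005, -0.007]], rot=[[0, 0, 0], [0, 0, 0], [0, 0, 0], [0, 0, 0], [0, 0, 0]])

```text
clock: 18.27
eef_pos: [696.6, -54.4, 15.7]
tcp_rot: [-3.14, -0.001, 1.627]
contact_force: [-9.9, 2.6, 11.0]
opening: 0.251
grasp_force: 52.3
```

```bash
python3 st.py; python3 - <<'E'
from rig import optics
import cv2,numpy as np
a=optics.grab_frame("wrist")["color"][:,:,::-1][80:300,180:400];b=optics.grab_frame("side")["color"][:,:,::-1][190:270,310:390]
cv2.imwrite("pics/w7.png",np.hstack([cv2.resize(x,(400,400),interpolation=cv2.INTER_CUBIC) for x in(a,b)]))
E
```

```text
18.4167 [696.56 -54.44  15.73] [-3.14003746e+00 -9.87923994e-04  1.62695475e+00] [-10.015   2.384  10.522   0.384   1.782  -0.022] [0.4  0.21 0.54 0.02 0.02 0.03]
```

View pics/w7.png

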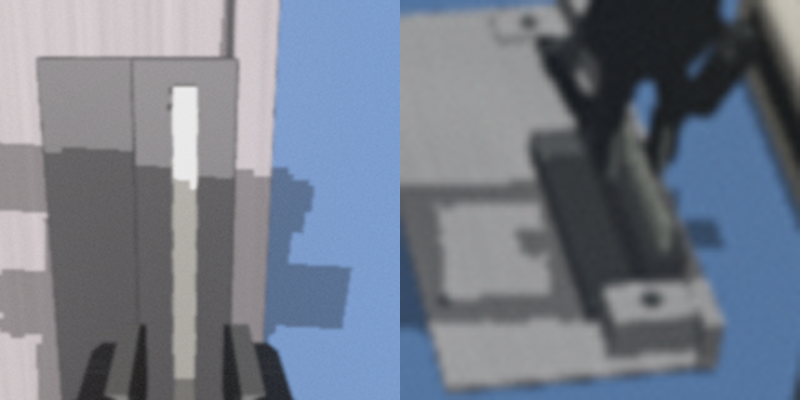

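The last picture shows the wall edge flush along the fence (left panel, u≈237) and the rack's end at the stop (right panel, about (600,300)). The push is steady at about 10.0 N back and 10.5 N down, so I'm handing in.

```bash
python3 -c "
from rig import r
print(r.sign_off())"
```

```text
the job is handed in; nothing more can be done
None
```

I handed the job in at about 18.5 s of the 67 s limit: the card rack sits flat and square on the plate, back against the fence and end against the stop. The gripper still holds it by the back wall, pushing about 10.0 N back and 10.5 N down; the verdict was not shown.

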